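Move the charged battery pack from the charger to the readout

ROBOT

A 6-joint arm with a two-finger parallel gripper is mounted at the origin on the work surface. World frame = base frame: x ahead of the robot, y to its left, z up, the work surface at z = 0. Lengths are in m, angles in rad, forces in N, time in s.
With the tool pointing down it reaches from about 0.35 to 0.925 m from the base axis. Payload 6.4 kg.
Tool frame: the origin (TCP) lies at the very end of the fingers, on their centre line; the grasp point (between the pads) lies 19 mm behind it; z points along the fingers, y is the line along which they close (so a half turn about z gives the same grasp; the last joint's range is limited). The gripper opens to 94 mm and grips with 3 to 60 N. Pads are 16 mm wide; open, the fingers measure 119 mm over their backs; the gripper's body (75 mm by 177 mm) begins 78 mm behind the grasp point.
Start: joints at [-1.488, 0.245, 1.558, -0, 1.339, -0.174], TCP at [0.165, -0.629, 0.205] pointing down, gripper open.
Joint ranges: [-3.13, 3.13], [-1.02, 2.26], [0.13, 2.54], [-0.95, 4.09], [0.21, 2.88], [-2.74, 2.74]. Speed limits (rad/s): [2.57, 2.57, 3.14, 3.14, 3.14, 3.14].

INTERFACE

Orientations are given as a unit quaternion [w, x, y, z].
In Python, from cell import monitor, cams, order gives the robot as it stands.
- The arm moves only by the tool carry_out, never from a script. Its argument "plan" is a list of rows, each a list of 3 entries, a list of its own where there are three numbers: the finger opening in mm, from 0 to 94, then the shift along the world's x, y, z in mm, then the turn about the world's z in degrees. A call has 1 to 8 rows; each row is the pose to reach, as a shift and turn from the pose commanded when the call began; what a row does not reach only later rows make up. A row lasts 1/8 s, in which the tool goes at most 62.5 mm and 10.7 degrees, less where a joint would pass 70% of its speed; a pose out of reach is approached as far as the arm can. A call with a gripper value outside its range is refused whole. The fingers move at their own pace and stop on an object; "grip_force" is the grip in N (left out, the last holds). Time passes only in rows, so rows that repeat a pose let the fingers close. It gives the time, the measured TCP pose, the force, the opening and the grip force at its end, in the units of the state.
- monitor.get_state(): the state, without advancing time (a new reading comes with each control period).
- cams.get_image(name): name is "scene" or "top" or "wrist"; returns the picture (480x640x3 uint8, red, green, blue); there is no depth.
- cams.camera_model(name): a dict with "camera_matrix" (3x3 intrinsics, pixels), "extrinsics" (4x4, takes a point from world to camera coordinates). Camera axes: x right, y down, z forward; pixel columns grow to the right and rows downward; lengths in m; the calibration is good to about 2 mm. The wrist camera is an equidistant fisheye: a pixel r from the principal point sees the ray r / f radians off the axis. A picture is of the moment at which its call begins: read the wrist's pose just before it. camera_model takes no time and is no camera call; for the wrist camera it gives the pose at the moment of the call.
- order.sign_off(): hands the job in; it is judged then, once.
Trained networks look in the newest picture that a camera, given by its name, has taken for a name from the list of things; names that differ only in an ending like _2 or _b are one class to them, and where a whole thing is asked for, a point or a joint stands for the part that bears it (a point fixed in the world has none). Each returns a list of dicts, best first, with "score" (0 to 1); they miss things now and then, are a little off and sometimes report something else, mostly with a low value. They report only what shows in the picture. A call takes as long as a camera call.
- cams.search_frame(camera, query): "location" ([row, column] in pixels, amid what is visible of it).
- cams.outline_of(camera, query): "mask" (480x640 bool, what is visible of it) and "location" ([row, column] in pixels, amid what is visible of it).
The state is a dict: "t": time; "joint_pos": joint angles; "joint_velocities": joint speeds; "tau": joint torques, N m; "eef_pos": TCP position; "tcp_rot": TCP orientation; "wrist_force": force on the tool from outside, world axes, zero at the start; "wrist_torque": the same for the moment, N m; "gripper_width": finger opening in m; "finger_force": force on a finger pad.
Only numpy, scipy, OpenCV 4.12 (cv2) and the standard library are available. Lean on these libraries where they do the work, as an engineer would, in place of code of your own. Each camera call takes 0.05 s, during which the arm holds its last target. There are 200 camera calls.

TASK

Fit the charged battery pack into the measuring readout: press the pack down in the charger so that its push-push latch lets go and it pops up, lift it out, stand it in the readout's empty bay and press it down until that latch locks and the pack stays down. Press and pull gently, never harder than 25 N on the pack or on either unit, and leave everything else on the bench where it is.

Things in the scene. Friction and masses are not known exactly. Their poses are not given: they have to be found in the camera images.
- pack: Battery pack: black upright block, 26 mm along its x, 50 mm along its y, 62 mm high, 0.12 to 0.2 kg, the same turned by half a turn; its foot tapers by 2 mm over the lowest 5. Origin at the centre of its underside, z up. Both narrow (y) ends have a notch, 20 to 30 mm above the underside, by which a hook in a bay holds it: it cannot be pulled out of a locked bay.
- pack_top (a point): Centre of the pack's flat top, 62 mm above its origin. At the start the pack is locked in the charger and its top stands about 7.5 to 10 mm out of the bay; released, it pops up to 24 mm out, enough to grip across its 26 mm. In the readout it stands 24 mm out before it is pressed, about 4 to 13 mm when locked.
- charger: The charger: grey block 120 (x) x 130 (y) x 80 mm high with the loaded battery bay in the middle of its flat top, fixed to the bench. Origin at the centre of its underside.
- readout: The readout: white bench instrument 170 (x) x 190 (y) x 80 mm high, fixed to the bench; a sloping display and key panel takes the 60 mm on its -x side, the rest of its top is flat and has the empty battery bay. Origin at the centre of its underside.
- charger_bay (a point): Centre of the mouth of the charger's bay, level with its top, 80 mm above the bench; axes as the charger's, z up. The bay is 29 mm along x and 53 mm along y inside (1.5 mm play on each side of the pack), with a 5 mm, 45 degree bevel round the mouth.
- readout_bay (a point): Centre of the mouth of the readout's bay, level with the flat top, 80 mm above the bench and 30 mm along +x from the readout's origin; axes as the readout's, z up. Bay and bevel as in the charger. The pack goes in upright, its 50 mm side along y, either way round.
- charger_carriage (a joint): How far the sprung carriage under the pack is pressed down (m). 0: released, its top 38 mm below the mouth; 0.0144 to 0.0164: locked. Pressed to the click, 2.5 mm below the locked height, and let go, it changes between locked and released; pressed less, it goes back. An end stop lies 0.7 mm below the click. Spring 3 N at 0, 6 N locked; the click takes up to 8 N: press slowly, stop at 10 to 14 N.
- readout_carriage (a joint): The same for the readout's carriage, empty at the start: 0 is released; it locks somewhere from 0.0109 to 0.0199: its catch is adjustable, and the height, which varies by far more than the 0.7 mm between click and end stop, cannot be seen beforehand: feel for the stop (force climbs steeply past 8 N). Same travels and forces as the charger's.
- slim_pack: Bystander, to be left alone: a slimmer black battery pack, 62 x 36 x 18, lying flat, loose (sizes in mm). Origin at the centre of its underside.
- ring_gauge: Bystander, to be left alone: a steel setting ring, 60 across, 22 high, lying flat, loose (sizes in mm). Origin at the centre of its underside.
- v_block: Bystander, to be left alone: a dark steel V-block, 50 x 42 x 42, loose (sizes in mm). Origin at the centre of its underside.
- gauge_block: Bystander, to be left alone: a steel gauge block standing on end, 35 x 9 x 50, loose (sizes in mm). Origin at the centre of its underside.
- bottle: Bystander, to be left alone: a small clear water bottle, 62 across, 170 high, loose (sizes in mm). Origin at the centre of its underside.
- micrometer: Bystander, to be left alone: a hand micrometer lying flat, about 70 x 140 x 22, loose (sizes in mm). Origin at the centre of its underside.
- mouse: Bystander, to be left alone: a white computer mouse, 105 x 60 x 34, loose (sizes in mm). Origin at the centre of its underside.

How it is judged:
On the way, in this order (a step that is already met when the one before it is completed fails the run):
1. the charger's latch is released: its carriage has risen with the pack still standing on it in the bay (value of joint charger_carriage below 0.004 m and z of pack in the frame of charger_bay below -0.03 m and horizontal distance between pack and charger_bay below 0.006 m), for 0.2 s.
2. the pack stands upright in the readout's bay (z of pack in the frame of readout_bay below -0.033 m and horizontal distance between pack and readout_bay below 0.005 m and angle between pack's own z axis and vertical below 0.08 rad), for 0.2 s.
At the end, for the whole second after the job is handed in: The pack is in the readout's bay (within 4 mm of its centre, its underside at least 46 mm below the mouth), locked and at rest: the readout's carriage stays more than 9 mm down by itself; the charger's carriage is released (less than 4 mm down) (value of joint readout_carriage above 0.009 m and z of pack in the frame of readout_bay below -0.046 m and horizontal distance between pack and readout_bay below 0.004 m and value of joint charger_carriage below 0.004 m and linear speed of pack below 0.02 m/s); the robot touches nothing.
It fails at once if pressing, pulling or jamming the pack against a unit, or touching a unit, with more than 25 N (contact force between any of pack, the fingers and charger above 25 N or contact force between any of pack, the fingers and readout above 25 N).
It fails at once if a bystander moved more than 20 mm (distance of any of slim_pack, ring_gauge, v_block, gauge_block, bottle, micrometer, mouse from where it was at the start of the episode above 0.02 m).
It also fails if it takes over 53 s, if anything falls off the work surface, if the arm or the gripper's body presses on something with over 40 N, if the wrist force passes 120 N, or if a joint passes its speed limit or range.

## Working session

There is one attempt and no reset: what is moved stays moved. The work goes in short steps, Python scripts to look and compute and a tool call to move; the robot and the scene stay as the last step left them, time stands still between calls to the robot, and variables do not carry over. Pictures are saved under pics/ and viewed, at most 10 in all, crops included, and the job is handed in when it is done.

Besides the shell and the picture viewer there is one more tool, called after "Call:" as a command line: name --argument value ..., lists and objects as JSON in quotes. carry_out: Moves the arm, as the interface text tells. Its arguments: {"type":"object","properties":{"plan":{"type":"array"},"grip_force":{"type":"number"}},"required":["plan"]}

```bash
mkdir -p pics; ls; cat > h.py <<'E'
import numpy as np, cv2
from cell import monitor, cams, order
def save(c,n):
    im=cams.get_image(c); cv2.imwrite('pics/'+n,im[:,:,::-1]); return im
def ray(m,px):  # px=(row,col) -> origin, dir (pinhole)
    K=np.array(m['camera_matrix']);E=np.array(m['extrinsics']);R=E[:3,:3];o=-R.T@E[:3,3]
    d=R.T@np.linalg.solve(K,[px[1],px[0],1.]); return o,d/np.linalg.norm(d)
def rayw(m,px): # fisheye
    K=np.array(m['camera_matrix']);E=np.array(m['extrinsics']);R=E[:3,:3];o=-R.T@E[:3,3]
    x=np.array([(px[1]-K[0,2])/K[0,0],(px[0]-K[1,2])/K[1,1]]);r=np.linalg.norm(x)
    d=np.r_[x/max(r,1e-9)*np.sin(r),np.cos(r)]; return o,R.T@d
def atz(od,z): o,d=od; return o+d*(z-o[2])/d[2]
def tri(rs):
    A=0;b=0
    for o,d in rs: P=np.eye(3)-np.outer(d,d);A=A+P;b=b+P@o
    p=np.linalg.solve(A,b); return p,[np.linalg.norm((np.eye(3)-np.outer(d,d))@(p-o)) for o,d in rs]
E
python3 - <<'E'
from h import *
np.set_printoptions(precision=3,suppress=True)
ims=[save(c,c+'0.png') for c in('top','scene')]
cv2.imwrite('pics/both.png',np.hstack([cv2.resize(i,(400,300)) for i in ims])[:,:,::-1])
for c in('top','scene'):
    m=cams.camera_model(c);print(c,m)
    for q in('pack','charger','readout','charger_bay','readout_bay','pack_top','bottle','slim_pack'):
        try:print(q,[(np.round(r['location']),round(r['score'],2)) for r in cams.search_frame(c,q)][:3])
        except Exception as e:print(q,e)
print(monitor.get_state())
E
```

```text
pics
top {'camera_matrix': array([[557.16 ,   0.   , 319.4  ],
       [  0.   , 557.16 , 231.514],
       [  0.   ,   0.   ,   1.   ]]), 'extrinsics': array([[-0.004, -1.   , -0.002,  0.041],
       [-0.993,  0.004, -0.12 ,  0.56 ],
       [ 0.12 ,  0.001, -0.993,  1.425],
       [ 0.   ,  0.   ,  0.   ,  1.   ]])}
pack [(array([260., 257.]), 0.52)]
charger [(array([256., 259.]), 0.75)]
readout [(array([250., 428.]), 0.66), (array([235., 329.]), 0.54)]
charger_bay [(array([256., 258.]), 0.87)]
readout_bay [(array([251., 430.]), 0.67)]
pack_top [(array([260., 256.]), 0.52)]
bottle [(array([300., 134.]), 0.89), (array([248., 427.]), 0.69), (array([307., 509.]), 0.34)]
slim_pack [(array([295., 335.]), 0.69)]
scene {'camera_matrix': array([[460.202,   0.   , 323.74 ],
       [  0.   , 460.202, 245.104],
       [  0.   ,   0.   ,   1.   ]]), 'extrinsics': array([[ 0.831,  0.556, -0.004, -0.451],
       [ 0.308, -0.466, -0.829, -0.089],
       [-0.463,  0.688, -0.559,  1.374],
       [ 0.   ,  0.   ,  0.   ,  1.   ]])}
pack [(array([206., 346.]), 0.66)]
charger [(array([221., 345.]), 0.94)]
readout [(array([324., 248.]), 0.76), (array([304., 385.]), 0.19)]
charger_bay [(array([222., 344.]), 0.94)]
readout_bay [(array([325., 246.]), 0.58)]
pack_top [(array([208., 344.]), 0.69), (array([224., 343.]), 0.63)]
bottle [(array([164., 372.]), 0.56), (array([199., 412.]), 0.48)]
slim_pack [(array([253., 275.]), 0.89), (array([323., 247.]), 0.63)]
{'t': 0.9, 'joint_pos': array([-1.488,  0.245,  1.558, -0.   ,  1.339, -0.174]), 'joint_velocities': array([-0.001, -0.001, -0.001, -0.001,  0.002,  0.   ]), 'tau': array([ -0.002, -41.583, -31.488,   0.068,   0.029,  -0.   ]), 'eef_pos': array([ 0.165, -0.629,  0.205]), 'tcp_rot': array([-0.   ,  0.992,  0.128, -0.   ]), 'wrist_force': array([ 0.846, -0.289, -0.105]), 'wrist_torque': array([-0.002,  0.022,  0.002]), 'finger_force': 0.0, 'gripper_width': 0.0942561672974866}
```

View pics/top0.png

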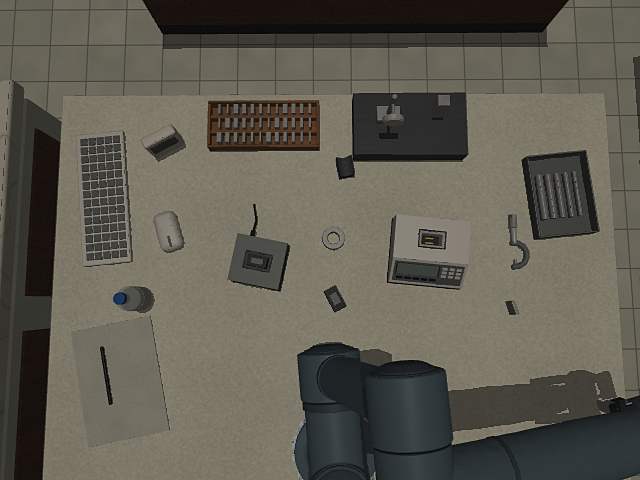

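View pics/scene0.png

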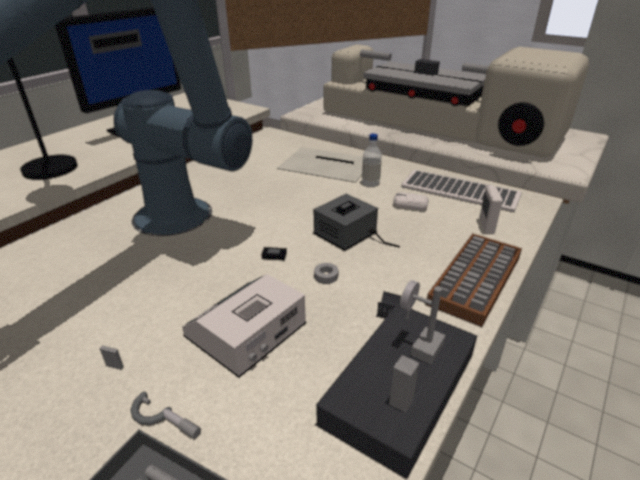

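The top view shows the charger at about (row 262, col 258), tilted slightly, and the readout's bay at about (239, 432). In the scene view they are at (220, 345) and (306, 252).

```bash
python3 - <<'E'
from h import *
np.set_printoptions(precision=4,suppress=True)
M={c:cams.camera_model(c) for c in('top','scene')}
loc={}
for c in M:
    for q in('charger','readout','pack_top'):
        rs=cams.outline_of(c,q)
        for r in rs[:2]:
            m=r['mask'].astype(np.uint8);print(c,q,round(r['score'],2),np.round(r['location'],1),m.sum(),cv2.boundingRect(m))
        if rs: np.save(f'{c}_{q}.npy',rs[0]['mask'])
# gray edge based: 
print('pack top z.088',atz(ray(M['top'],(260,257)),.089), 'rdo bay',atz(ray(M['top'],(239,432)),.08))
print(atz(ray(M['scene'],(207,346)),.089),atz(ray(M['scene'],(306,252)),.08))
print(tri([ray(M['top'],(260,257)),ray(M['scene'],(207,346))]),tri([ray(M['top'],(239,432)),ray(M['scene'],(306,252))]))
im=cv2.imread('pics/top0.png')
cv2.imwrite('pics/c.png',np.hstack([cv2.resize(im[220:300,218:298],(400,400),interpolation=3),cv2.resize(im[205:295,385:475],(400,400),interpolation=3)]))
E
```

```text
top charger 0.91 [268.  256.5] 2483 (228, 205, 62, 86)
top readout 0.71 [248.2 429.9] 5412 (387, 214, 84, 76)
top pack_top 0.5 [262.3 257.8] 213 (247, 254, 21, 14)
scene charger 0.75 [222.2 343.5] 2411 (313, 195, 69, 56)
scene readout 0.77 [325.3 245.4] 7409 (182, 275, 125, 102)
scene readout 0.58 [200.  412.6] 490 (393, 193, 36, 18)
scene pack_top 0.72 [211.2 343.1] 177 (336, 201, 19, 14)
scene pack_top 0.25 [325.8 249. ] 7278 (183, 276, 123, 101)
pack top z.088 [0.4824 0.1952 0.089 ] rdo bay [ 0.5344 -0.2462  0.08  ]
[0.4866 0.1916 0.089 ] [ 0.5322 -0.241   0.08  ]
(array([0.4832, 0.1959, 0.0859]), [np.float64(0.0007194493412330522), np.float64(0.0007194493412329439)]) (array([ 0.5347, -0.2447,  0.0839]), [np.float64(0.000993585945873728), np.float64(0.0009935859458737402)])
```

View pics/c.png

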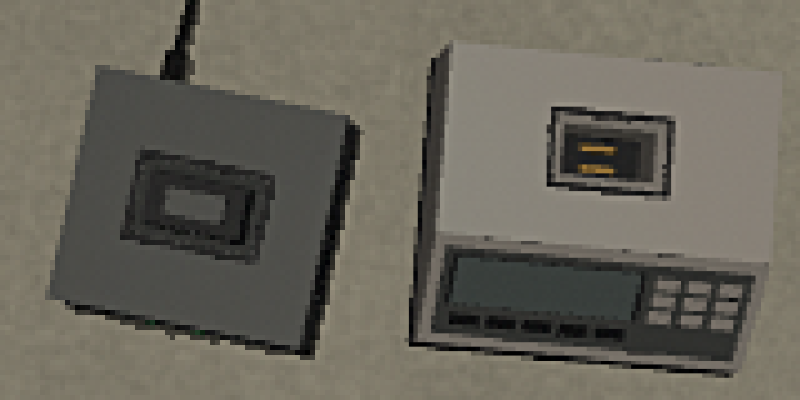

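Crops: the charger's edges are tilted by about -12° and the readout's by about -5°. The pack top sits in the middle of the charger's bay, and the readout's bay is empty with its contacts showing. Next I go above the readout for a wrist view.

Call:
carry_out --plan '[[94, [45, 50, 15], 9], [94, [90, 100, 30], 18], [94, [135, 150, 45], 27], [94, [180, 200, 60], 36], [94, [225, 250, 70], 45], [94, [270, 300, 80], 54], [94, [310, 345, 90], 63], [94, [345, 384, 95], 70]]'

```text
t: 2.2
eef_pos: [0.4946, -0.2618, 0.2982]
tcp_rot: [0.001, 0.738, 0.675, 0.0]
wrist_force: [0.4, -0.4, -0.1]
gripper_width: 0.0943
finger_force: 0.0
```

```bash
python3 - <<'E'
from h import *
np.set_printoptions(precision=4,suppress=True)
s=monitor.get_state();print(s['t'],s['eef_pos'],s['tcp_rot'],s['joint_pos'])
m=cams.camera_model('wrist');print(m); np.save('m1.npy',m,allow_pickle=True)
save('wrist','w1.png')
for r in cams.outline_of('wrist','readout_bay')[:2]:print(r['score'],r['location'],r['mask'].sum())
E
```

```text
2.2 [ 0.4946 -0.2618  0.2982] [0.0006 0.7376 0.6753 0.0001] [-0.6894 -0.0316  1.6884 -0.      1.4835 -0.6013]
{'camera_matrix': array([[371.6483,   0.    , 323.9839],
       [  0.    , 371.6483, 238.2447],
       [  0.    ,   0.    ,   1.    ]]), 'extrinsics': array([[ 0.9961, -0.0886,  0.0008, -0.5158],
       [-0.0858, -0.9621,  0.259 , -0.2596],
       [-0.0222, -0.258 , -0.9659,  0.4244],
       [ 0.    ,  0.    ,  0.    ,  1.    ]])}
```

View pics/w1.png

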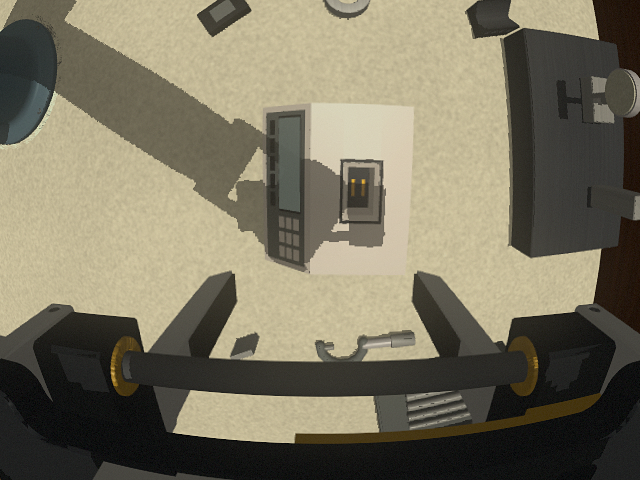

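The wrist view shows the readout's bay frame with corners near (row 160, col 341) and (222, 383), partly in shadow. Now the same over the charger.

Call:
carry_out --plan '[[94, [-5, 60, 0], -2], [94, [-10, 120, 0], -4], [94, [-15, 180, 0], -6], [94, [-20, 240, 0], -7], [94, [-25, 300, 0], -7], [94, [-27, 360, 0], -7], [94, [-27, 365, 0], -7], [94, [-27, 365, 0], -7]]'

```text
t: 3.3
eef_pos: [0.4664, 0.1009, 0.2973]
tcp_rot: [0.0, 0.779, 0.627, -0.0]
wrist_force: [-0.2, 0.6, -0.3]
gripper_width: 0.0939
finger_force: 0.0
```

```bash
cat >> h.py <<'E'
def ortho(im,m,fish,c,z,half=70,s=0.25):
    n=int(2*half/s);u=(np.arange(n)-n/2)*s/1000
    Y,X=np.meshgrid(-u,-u); # cols right = -y, rows down = -x
    P=np.stack([c[0]+X,c[1]+Y,np.full_like(X,z)],-1)
    E=np.array(m['extrinsics']);K=np.array(m['camera_matrix']);Q=P@E[:3,:3].T+E[:3,3]
    if fish:
        r=np.hypot(Q[...,0],Q[...,1]);k=np.arctan2(r,Q[...,2])/np.maximum(r,1e-9)
        a,b=Q[...,0]*k,Q[...,1]*k
    else: a,b=Q[...,0]/Q[...,2],Q[...,1]/Q[...,2]
    return cv2.remap(im,(K[0,0]*a+K[0,2]).astype(np.float32),(K[1,1]*b+K[1,2]).astype(np.float32),cv2.INTER_CUBIC)
E
python3 - <<'E'
from h import *
np.set_printoptions(precision=4,suppress=True)
s=monitor.get_state();print(s['t'],s['eef_pos'],s['tcp_rot'])
m=cams.camera_model('wrist'); np.save('m2.npy',m,allow_pickle=True)
w2=save('wrist','w2.png')[:,:,::-1]
w1=cv2.imread('pics/w1.png');m1=np.load('m1.npy',allow_pickle=True).item()
t=cv2.imread('pics/top0.png');mt=cams.camera_model('top')
C=(.483,.196);R=(.534,-.245)
A=[ortho(w2,m,1,C,.08),ortho(t,mt,0,C,.08),ortho(w1,m1,1,R,.08),ortho(t,mt,0,R,.08)]
for i,a in enumerate(A):cv2.imwrite(f'pics/o{i}.png',a)
B=[cv2.resize(a[80:480,80:480],(390,300)) if 0 else a[130:430,130:430] for a in A]
cv2.imwrite('pics/col.png',np.vstack([np.hstack(B[:2]),np.hstack(B[2:])]))
E
```

```text
3.3 [0.4664 0.1009 0.2973] [ 0.0002  0.7788  0.6272 -0.0003]
```

View pics/col.png

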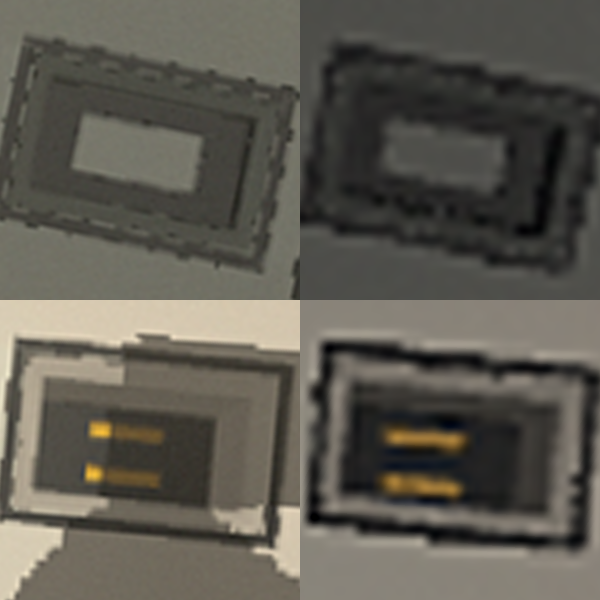

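Rectified onto z = 0.08 (left wrist, right top), the frame centres from the two cameras agree within 2 mm:
- **Charger bay:** about (0.4817, 0.1966), yaw about -11.7°.
- **Readout bay:** about (0.5358, -0.2448), yaw about -5.4°.

Next I close the fingers and go above the pack.

Call:
carry_out --plan '[[0, [5, 48, -10], 0], [0, [15, 95, -30], 0.5], [0, [15, 96, -80], 0.5], [0, [15, 96, -130], 0.5], [0, [15, 96, -165], 0.5], [0, [15, 96, -190], 0.5], [0, [15, 96, -195], 0.5], [0, [15, 96, -195], 0.5]]' --grip_force 20

```text
t: 4.35
eef_pos: [0.4821, 0.1966, 0.1029]
tcp_rot: [0.0, 0.777, 0.63, 0.0]
wrist_force: [0.1, -1.0, 0.4]
gripper_width: 0.0176
finger_force: 0.0
```

```bash
python3 - <<'E'
from h import *
np.set_printoptions(precision=4,suppress=True)
s=monitor.get_state();print(s['t'],s['eef_pos'],s['tcp_rot'],s['wrist_force'],s['joint_velocities'])
E
```

```text
4.35 [0.4821 0.1966 0.1029] [0.0002 0.7766 0.6301 0.0002] [ 0.114  -1.0125  0.4239] [ 0.0126 -0.0175 -0.0168  0.0014  0.0015  0.0011]
```

Call:
carry_out --plan '[[0, [0, 0, -4], 0], [0, [0, 0, -8], 0], [0, [0, 0, -10], 0], [0, [0, 0, -11], 0], [0, [0, 0, -11.5], 0], [0, [0, 0, -12], 0], [0, [0, 0, -12.5], 0], [0, [0, 0, -13], 0]]'

```text
t: 5.35
eef_pos: [0.4814, 0.1976, 0.0895]
tcp_rot: [0.0, 0.776, 0.631, 0.0]
wrist_force: [-0.6, -0.2, 2.4]
gripper_width: 0.0006
finger_force: 1.2
```

Call:
carry_out --plan '[[0, [0, 0, -0.4], 0], [0, [0, 0, -0.8], 0], [0, [0, 0, -1.2], 0], [0, [0, 0, -1.6], 0], [0, [0, 0, -1.6], 0]]'

```text
t: 5.98
eef_pos: [0.4814, 0.1976, 0.0878]
tcp_rot: [0.0, 0.776, 0.631, 0.0]
wrist_force: [0.2, 0.5, 2.9]
gripper_width: 0.0008
finger_force: 1.7
```

Call:
carry_out --plan '[[0, [0, 0, -0.3], 0], [0, [0, 0, -0.6], 0], [0, [0, 0, -0.9], 0], [0, [0, 0, -1.2], 0], [0, [0, 0, -1.2], 0]]'

```text
t: 6.6
eef_pos: [0.4814, 0.1976, 0.0866]
tcp_rot: [0.0, 0.776, 0.631, 0.0]
wrist_force: [-0.6, -1.3, 3.1]
gripper_width: 0.0004
finger_force: 2.0
```

Call:
carry_out --plan '[[0, [0, 0, -0.3], 0], [0, [0, 0, -0.6], 0], [0, [0, 0, -0.8], 0], [0, [0, 0, -0.8], 0]]'

```text
t: 7.1
eef_pos: [0.4815, 0.1976, 0.0859]
tcp_rot: [0.0, 0.776, 0.631, 0.0]
wrist_force: [-1.8, 0.2, 4.7]
gripper_width: 0.0007
finger_force: 2.5
```

Call:
carry_out --plan '[[0, [0, 0, -0.2], 0], [0, [0, 0, -0.4], 0], [0, [0, 0, -0.6], 0], [0, [0, 0, -0.6], 0]]'

```text
t: 7.6
eef_pos: [0.4817, 0.1977, 0.0857]
tcp_rot: [0.0, 0.776, 0.631, 0.0]
wrist_force: [-1.3, -0.2, 6.4]
gripper_width: 0.0
finger_force: 3.4
```

Call:
carry_out --plan '[[0, [0, 0, -0.3], 0], [0, [0, 0, -0.6], 0], [0, [0, 0, -0.8], 0], [0, [0, 0, -0.8], 0]]'

```text
t: 8.1
eef_pos: [0.4821, 0.1976, 0.0855]
tcp_rot: [0.0, 0.776, 0.631, 0.0]
wrist_force: [-1.5, -0.8, 9.8]
gripper_width: 0.0003
finger_force: 4.7
```

Call:
carry_out --plan '[[0, [0, 0, -0.3], 0], [0, [0, 0, -0.6], 0], [0, [0, 0, -0.9], 0], [0, [0, 0, -0.9], 0]]'

```text
t: 8.6
eef_pos: [0.4826, 0.1976, 0.0853]
tcp_rot: [0.001, 0.776, 0.631, 0.001]
wrist_force: [-2.5, -1.4, 12.1]
gripper_width: 0.0004
finger_force: 6.3
```

Force climbs steeply at 12 N, so this is the end stop. Letting go and opening the fingers above.

Call:
carry_out --plan '[[0, [0, 0, 4], 0], [0, [0, 0, 10], 0], [0, [0, 0, 18], 0], [0, [0, 0, 28], 0], [60, [0, 0, 45], 0], [60, [0, 0, 55], 0], [60, [0, 0, 55], 0], [60, [0, 0, 55], 0]]'

```text
t: 9.6
eef_pos: [0.4811, 0.1976, 0.1382]
tcp_rot: [-0.0, 0.776, 0.631, -0.0]
wrist_force: [0.3, -0.6, 0.1]
gripper_width: 0.0369
finger_force: 0.0
```

```bash
python3 - <<'E'
from h import *
np.set_printoptions(precision=4,suppress=True)
s=monitor.get_state();print(s['t'],s['eef_pos'],s['wrist_force'],s['gripper_width'])
m=cams.camera_model('wrist');w=save('wrist','w3.png')[:,:,::-1]
for z in(.089,.104):cv2.imwrite(f'pics/w3o.png',ortho(w,m,1,(.4817,.1966),z)) 
sc=save('scene','s3.png')[:,:,::-1]
a=cv2.resize(sc[180:260,300:390],(390,347),interpolation=3)
b=cv2.resize(ortho(w,m,1,(.4817,.1966),.104),(347,347))
cv2.imwrite('pics/v3.png',np.hstack([a,b]))
M=cams.camera_model('scene')
for z in(.089,.104):
    E=M['extrinsics'];p=E[:3,:3]@[.4817,.1966,z]+E[:3,3];q=M['camera_matrix']@p;print(z,q[:2]/q[2])
E
```

```text
9.6 [0.4811 0.1976 0.1382] [ 0.3354 -0.6269  0.0568] 0.03688474136156954
0.089 [345.4012 205.7513]
0.104 [345.528  200.8204]
```

View pics/v3.png

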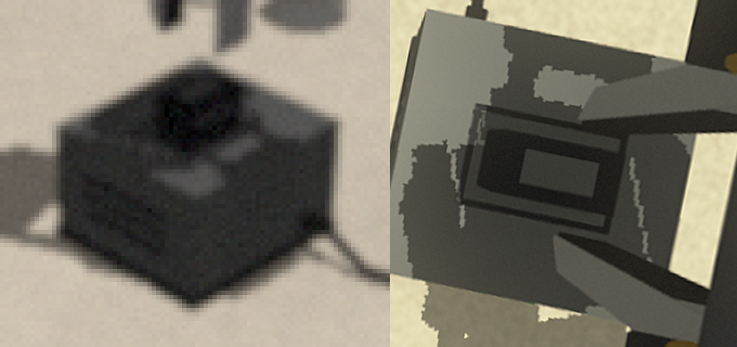

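The pack has popped up: it stands clearly out of the charger in the scene crop, and in the wrist view it sits between the open fingers, centred near (0.482, 0.198). Going down to grip.

Call:
carry_out --plan '[[50, [0.5, 0, -15], 0], [50, [0.5, 0, -30], 0], [50, [0.5, 0, -42], 0], [50, [0.5, 0, -50], 0], [50, [0.5, 0, -54], 0], [50, [0.5, 0, -54], 0], [20, [0.5, 0, -54], 0], [20, [0.5, 0, -54], 0]]' --grip_force 30

```text
t: 10.7
eef_pos: [0.4822, 0.1977, 0.085]
tcp_rot: [0.0, 0.776, 0.631, 0.0]
wrist_force: [0.9, 0.5, -0.3]
gripper_width: 0.0336
finger_force: 0.0
```

Call:
carry_out --plan '[[20, [0, 0, 0], 0], [20, [0, 0, 0], 0], [20, [0, 0, 0], 0], [20, [0, 0, 0], 0]]'

```text
t: 11.2
eef_pos: [0.4821, 0.1977, 0.0847]
tcp_rot: [0.0, 0.776, 0.631, 0.0]
wrist_force: [1.5, 0.3, 1.9]
gripper_width: 0.0253
finger_force: 30.0
```

Call:
carry_out --plan '[[20, [0, 0, 3], 0], [20, [0, 0, 8], 0], [20, [0, 0, 14], 0], [20, [0, 0, 22], 0], [20, [0, 0, 34], 0], [20, [0, 0, 50], 0], [20, [0, 0, 70], 0], [20, [0, 0, 90], 0]]'

```text
t: 12.2
eef_pos: [0.482, 0.1977, 0.1762]
tcp_rot: [0.0, 0.776, 0.631, 0.0]
wrist_force: [1.2, -0.4, -2.0]
gripper_width: 0.0258
finger_force: 30.0
```

Call:
carry_out --plan '[[20, [6, -50, 5], 1], [20, [13, -110, 5], 2], [20, [20, -170, 5], 3], [20, [28, -230, 5], 4], [20, [35, -290, 5], 5], [20, [42, -345, 5], 6], [20, [49, -400, 5], 6.3], [20, [54, -430, 5], 6.3]]'

```text
t: 13.2
eef_pos: [0.536, -0.2353, 0.1807]
tcp_rot: [0.001, 0.741, 0.672, 0.0]
wrist_force: [-0.5, -0.4, -1.7]
gripper_width: 0.0263
finger_force: 30.0
```

Call:
carry_out --plan '[[20, [0, -8, 0], 0], [20, [0, -12, 0], 0], [20, [0, -12, 0], 0], [20, [0, -12, 0], 0]]'

```text
t: 13.7
eef_pos: [0.5359, -0.2433, 0.1796]
tcp_rot: [-0.0, 0.74, 0.673, 0.0]
wrist_force: [-0.3, 0.1, -1.0]
gripper_width: 0.0258
finger_force: 30.0
```

```bash
python3 - <<'E'
from h import *
np.set_printoptions(precision=4,suppress=True)
s=monitor.get_state();print(s['t'],s['eef_pos'],s['tcp_rot'],s['wrist_force'],s['gripper_width'])
m=cams.camera_model('wrist');w=save('wrist','w4.png')[:,:,::-1]
c=s['eef_pos'][:2]
a=ortho(w,m,1,(.5358,-.2448),.08);b=ortho(w,m,1,c,s['eef_pos'][2]+.0193)
cv2.imwrite('pics/v4.png',cv2.resize(np.hstack([a,b]),(800,400)))
E
```

```text
13.7 [ 0.5359 -0.2433  0.1796] [-0.0001  0.7397  0.6729  0.0001] [-0.2767  0.1157 -0.9518] 0.025803851385704527
```

View pics/v4.png

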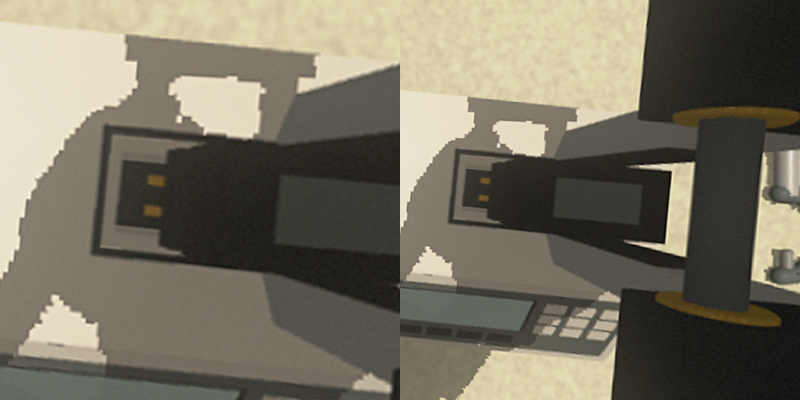

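The held pack is centred on the TCP (label at about col 598, row 202 in the right panel, panel centre 600, 200), and the bay's frame is centred at about (199, 197) in the left panel. Alignment is good, so I descend.

Call:
carry_out --plan '[[20, [0, -1, -15], 0], [20, [0, -1, -30], 0], [20, [0, -1, -42], 0], [20, [0, -1, -50], 0], [20, [0, -1, -54], 0], [20, [0, -1, -58], 0], [20, [0, -1, -62], 0], [20, [0, -1, -65], 0]]'

```text
t: 14.75
eef_pos: [0.536, -0.2454, 0.1145]
tcp_rot: [0.0, 0.74, 0.672, 0.0]
wrist_force: [-0.8, -0.7, -2.0]
gripper_width: 0.0261
finger_force: 30.0
```

Call:
carry_out --plan '[[20, [0, 0, -3], 0], [20, [0, 0, -6], 0], [20, [0, 0, -9], 0], [20, [0, 0, -12], 0], [20, [0, 0, -15], 0], [20, [0, 0, -18], 0], [20, [0, 0, -21], 0], [20, [0, 0, -24], 0]]'

```text
t: 15.75
eef_pos: [0.5359, -0.2454, 0.0903]
tcp_rot: [0.0, 0.74, 0.672, -0.0]
wrist_force: [0.5, -0.7, -1.7]
gripper_width: 0.0255
finger_force: 30.0
```

Call:
carry_out --plan '[[20, [0, 0, -1], 0], [20, [0, 0, -2], 0], [20, [0, 0, -3], 0], [20, [0, 0, -4], 0], [20, [0, 0, -5], 0], [20, [0, 0, -5.5], 0], [20, [0, 0, -5.5], 0]]'

```text
t: 16.62
eef_pos: [0.5358, -0.2454, 0.085]
tcp_rot: [-0.0, 0.74, 0.672, -0.0]
wrist_force: [0.3, -0.2, -2.1]
gripper_width: 0.0259
finger_force: 30.0
```

Call:
carry_out --plan '[[44, [0, 0, -0.5], 0], [44, [0, 0, -0.5], 0], [44, [0, 0, -0.5], 0], [44, [0, 0, -0.5], 0], [44, [0, 0, 10], 0], [44, [0, 0, 25], 0], [44, [0, 0, 40], 0], [44, [0, 0, 48], 0]]'

```text
t: 17.62
eef_pos: [0.5366, -0.2458, 0.135]
tcp_rot: [0.001, 0.74, 0.672, 0.0]
wrist_force: [0.1, -0.6, -0.1]
gripper_width: 0.0438
finger_force: 0.0
```

Call:
carry_out --plan '[[0, [0, 0, 0], 0], [0, [0, 0, 0], 0], [0, [0, 0, 0], 0], [0, [0, 0, -5], 0], [0, [0, 0, -10], 0], [0, [0, 0, -15], 0], [0, [0, 0, -18], 0], [0, [0, 0, -18], 0]]' --grip_force 20

```text
t: 18.62
eef_pos: [0.5357, -0.2453, 0.1146]
tcp_rot: [-0.0, 0.74, 0.672, -0.0]
wrist_force: [0.2, -0.1, 1.0]
gripper_width: 0.0006
finger_force: 0.0
```

```bash
python3 - <<'E'
from h import *
np.set_printoptions(precision=4,suppress=True)
s=monitor.get_state();print(s['t'],s['eef_pos'],s['tcp_rot'],s['wrist_force'],s['gripper_width'])
m=cams.camera_model('wrist');w=save('wrist','w5.png')[:,:,::-1]
sc=save('scene','s5.png')[:,:,::-1]
a=cv2.resize(sc[260:380,180:310],(390,360),interpolation=3);b=cv2.resize(ortho(w,m,1,(.5358,-.2448),.104),(360,360))
cv2.imwrite('pics/v5.png',np.hstack([a,b]))
E
```

```text
18.625 [ 0.5357 -0.2453  0.1146] [-0.0003  0.7402  0.6724 -0.0001] [ 0.1936 -0.0701  1.0365] 0.000556622897717408
```

View pics/v5.png

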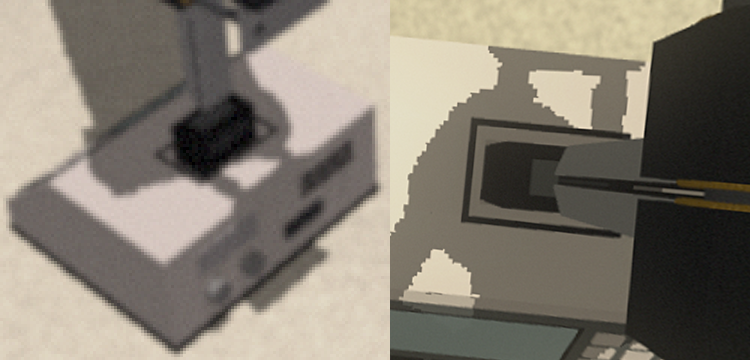

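The pack stands upright in the readout's bay with the closed fingers centred above it. Pressing now.

Call:
carry_out --plan '[[0, [0, 0, -5], 0], [0, [0, 0, -8], 0], [0, [0, 0, -10], 0], [0, [0, 0, -12], 0], [0, [0, 0, -14], 0], [0, [0, 0, -16], 0], [0, [0, 0, -18], 0], [0, [0, 0, -20], 0]]'

```text
t: 19.73
eef_pos: [0.536, -0.2455, 0.0951]
tcp_rot: [0.0, 0.74, 0.672, 0.0]
wrist_force: [-1.6, 0.9, 2.7]
gripper_width: 0.0005
finger_force: 1.5
```

Call:
carry_out --plan '[[0, [0, 0, -0.8], 0], [0, [0, 0, -1.6], 0], [0, [0, 0, -2.4], 0], [0, [0, 0, -3.2], 0], [0, [0, 0, -3.6], 0], [0, [0, 0, -4], 0]]'

```text
t: 20.48
eef_pos: [0.536, -0.2454, 0.0911]
tcp_rot: [0.0, 0.74, 0.672, 0.0]
wrist_force: [0.3, 0.4, 4.4]
gripper_width: 0.0007
finger_force: 2.0
```

Call:
carry_out --plan '[[0, [0, 0, -0.4], 0], [0, [0, 0, -0.8], 0], [0, [0, 0, -1.2], 0], [0, [0, 0, -1.6], 0], [0, [0, 0, -1.6], 0]]'

```text
t: 21.1
eef_pos: [0.5359, -0.2454, 0.0894]
tcp_rot: [0.0, 0.74, 0.672, 0.0]
wrist_force: [-1.2, 0.2, 4.0]
gripper_width: 0.0004
finger_force: 2.1
```

Call:
carry_out --plan '[[0, [0, 0, -0.5], 0], [0, [0, 0, -1.0], 0], [0, [0, 0, -1.5], 0], [0, [0, 0, -1.9], 0], [0, [0, 0, -1.9], 0]]'

```text
t: 21.72
eef_pos: [0.5359, -0.2454, 0.0876]
tcp_rot: [0.0, 0.74, 0.672, 0.0]
wrist_force: [-0.5, 0.0, 4.8]
gripper_width: 0.0006
finger_force: 2.5
```

Call:
carry_out --plan '[[0, [0, 0, -0.5], 0], [0, [0, 0, -1.0], 0], [0, [0, 0, -1.5], 0], [0, [0, 0, -1.8], 0], [0, [0, 0, -1.8], 0]]'

```text
t: 22.35
eef_pos: [0.5359, -0.2454, 0.0856]
tcp_rot: [0.0, 0.74, 0.672, 0.0]
wrist_force: [0.6, 0.8, 3.2]
gripper_width: 0.0005
finger_force: 1.9
```

Call:
carry_out --plan '[[0, [0, 0, -0.4], 0], [0, [0, 0, -0.8], 0], [0, [0, 0, -1.2], 0], [0, [0, 0, -1.5], 0], [0, [0, 0, -1.5], 0]]'

```text
t: 22.98
eef_pos: [0.5359, -0.2454, 0.0842]
tcp_rot: [0.0, 0.74, 0.672, -0.0]
wrist_force: [0.1, -0.6, 4.1]
gripper_width: 0.0003
finger_force: 2.2
```

Call:
carry_out --plan '[[0, [0, 0, -0.4], 0], [0, [0, 0, -0.8], 0], [0, [0, 0, -1.2], 0], [0, [0, 0, -1.5], 0], [0, [0, 0, -1.5], 0]]'

```text
t: 23.6
eef_pos: [0.5359, -0.2454, 0.0829]
tcp_rot: [0.0, 0.74, 0.672, -0.0]
wrist_force: [-0.7, 0.9, 6.4]
gripper_width: 0.0008
finger_force: 2.9
```

Call:
carry_out --plan '[[0, [0, 0, -0.3], 0], [0, [0, 0, -0.6], 0], [0, [0, 0, -0.9], 0], [0, [0, 0, -0.9], 0]]'

```text
t: 24.1
eef_pos: [0.5362, -0.2456, 0.0826]
tcp_rot: [0.0, 0.74, 0.672, 0.0]
wrist_force: [-1.2, 0.9, 8.7]
gripper_width: 0.0003
finger_force: 4.3
```

Call:
carry_out --plan '[[0, [0, 0, -0.3], 0], [0, [0, 0, -0.6], 0], [0, [0, 0, -0.9], 0], [0, [0, 0, -0.9], 0]]'

```text
t: 24.6
eef_pos: [0.5365, -0.2457, 0.0825]
tcp_rot: [0.001, 0.74, 0.672, 0.0]
wrist_force: [-2.1, 0.9, 11.9]
gripper_width: 0.0008
finger_force: 5.7
```

That is the end stop at 12 N. Letting go and rising for a check.

Call:
carry_out --plan '[[0, [0, 0, 3], 0], [0, [0, 0, 8], 0], [0, [0, 0, 16], 0], [0, [0, 0, 35], 0], [0, [0, 0, 70], 0], [0, [0, 0, 120], 0], [0, [0, -20, 160], 0], [0, [0, -40, 160], 0]]'

```text
t: 25.6
eef_pos: [0.5376, -0.2871, 0.2462]
tcp_rot: [0.004, 0.74, 0.673, 0.001]
wrist_force: [0.1, 0.3, 0.3]
gripper_width: 0.0005
finger_force: 0.0
```

```bash
python3 - <<'E'
from h import *
np.set_printoptions(precision=4,suppress=True)
s=monitor.get_state();print(s['t'],s['eef_pos'])
m=cams.camera_model('wrist');w=save('wrist','w6.png')[:,:,::-1]
sc=save('scene','s6.png')[:,:,::-1]
a=cv2.resize(sc[260:380,180:310],(390,360),interpolation=3);b=cv2.resize(ortho(w,m,1,(.5358,-.2448),.086),(360,360))
cv2.imwrite('pics/v6.png',np.hstack([a,b]))
E
```

```text
25.6 [ 0.5376 -0.2871  0.2462]
```

View pics/v6.png

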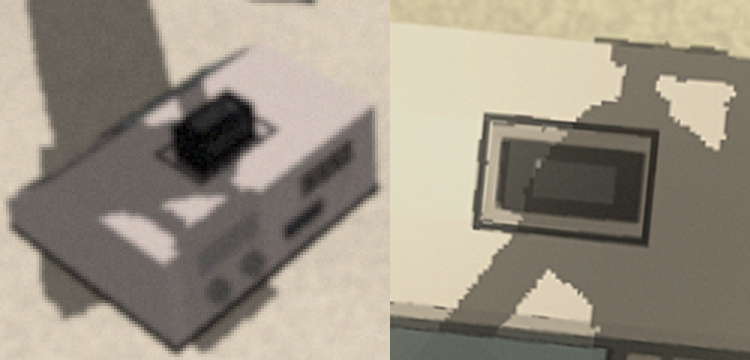

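```bash
python3 - <<'E'
from h import *
np.set_printoptions(precision=4,suppress=True)
M=cams.camera_model('scene');E=M['extrinsics'];K=M['camera_matrix']
s=[cv2.imread(f'pics/s{i}.png',0) for i in(5,6)]
th=np.radians(-5.4);ex=np.array([np.cos(th),np.sin(th)]);ey=np.array([-ex[1],ex[0]])
C=np.array([.5358,-.2448])
for z in(.104,.0857):
    P=np.array([np.r_[C+a*.013*ex+b*.025*ey,z] for a,b in((1,1),(1,-1),(-1,-1),(-1,1))])
    q=(P@E[:3,:3].T+E[:3,3])@K.T;q=q[:,:2]/q[:,2:];print(z,q)
for im in s:
    d=(im[285:325,232:272]<45).astype(np.uint8);n,l,st,c=cv2.connectedComponentsWithStats(d)
    k=1+st[1:,4].argmax();print(st[k]+[232,285,0,0,0],c[k]+[232,285])
    print('rows',[int(v) for v in (l==k).sum(1)])
a=cams.get_image('wrist')
for c in('scene','top','wrist'):
    cams.get_image(c)
    for q in('pack','pack_top'):
        for r in cams.outline_of(c,q)[:2]:
            m=r['mask'].astype(np.uint8);print(c,q,round(r['score'],2),np.round(r['location'],1),m.sum(),cv2.boundingRect(m))
E
```

```text
0.104 [[264.8047 294.7406]
 [246.0624 307.9867]
 [236.8288 302.3096]
 [255.6148 289.4573]]
0.0857 [[265.4951 301.7924]
 [246.9939 315.141 ]
 [237.8511 309.4197]
 [256.3959 296.4637]]
[238 292  27  27 475] [251.1916 305.3242]
rows [0, 0, 0, 0, 0, 0, 0, 4, 6, 9, 10, 10, 12, 17, 20, 21, 26, 27, 27, 27, 27, 27, 27, 26, 25, 22, 21, 18, 16, 15, 12, 11, 8, 4, 0, 0, 0, 0, 0, 0]
[238 292  27  28 481] [250.501  305.3347]
rows [0, 0, 0, 0, 0, 0, 0, 4, 7, 8, 11, 13, 18, 17, 21, 21, 22, 26, 26, 26, 27, 27, 25, 25, 22, 21, 20, 19, 18, 16, 14, 11, 8, 5, 3, 0, 0, 0, 0, 0]
scene pack 0.59 [301.3 250.3] 552 (237, 290, 28, 29)
scene pack_top 0.6 [307.  248.2] 541 (237, 291, 28, 28)
top pack 0.58 [239.3 432. ] 250 (421, 232, 24, 14)
top pack 0.32 [243.2 329.7] 284 (322, 228, 23, 22)
top pack_top 0.51 [237.5 431.2] 243 (421, 232, 23, 14)
wrist pack 0.57 [181.4 322.7] 1765 (305, 154, 32, 59)
wrist pack_top 0.84 [184.9 325.4] 1792 (305, 153, 32, 60)
```

The pack is clearly still up (top edge at row 290–292, which matches z = 0.104), so it did not lock. I'll press again, a bit firmer, and watch the force on the way back.

Call:
carry_out --plan '[[0, [-1, 20, -30], 0], [0, [-2, 41, -80], 0], [0, [-2, 41, -120], 0], [0, [-2, 41, -135], 0], [0, [-2, 41, -141], 0], [0, [-2, 41, -144], 0], [0, [-2, 41, -147], 0], [0, [-2, 41, -150], 0]]'

```text
t: 27.2
eef_pos: [0.5348, -0.2452, 0.0923]
tcp_rot: [0.002, 0.74, 0.672, 0.0]
wrist_force: [0.2, -0.1, 3.5]
gripper_width: -0.0
finger_force: 2.4
```

Call:
carry_out --plan '[[0, [0.5, 0, -1.2], 0], [0, [0.5, 0, -2.4], 0], [0, [0.5, 0, -3.6], 0], [0, [0.5, 0, -4.8], 0], [0, [0.5, 0, -6], 0], [0, [0.5, 0, -7.2], 0], [0, [0.5, 0, -8], 0], [0, [0.5, 0, -8.5], 0]]'

```text
t: 28.2
eef_pos: [0.5347, -0.2449, 0.0828]
tcp_rot: [0.001, 0.74, 0.672, -0.0]
wrist_force: [1.0, -2.0, 7.1]
gripper_width: 0.0005
finger_force: 3.3
```

Call:
carry_out --plan '[[0, [0, 0, -0.4], 0], [0, [0, 0, -0.8], 0], [0, [0, 0, -1.2], 0], [0, [0, 0, -1.4], 0], [0, [0, 0, -1.4], 0]]'

```text
t: 28.82
eef_pos: [0.535, -0.245, 0.0824]
tcp_rot: [0.001, 0.74, 0.673, -0.0]
wrist_force: [-2.3, -1.7, 10.4]
gripper_width: 0.0003
finger_force: 5.2
```

Call:
carry_out --plan '[[0, [0, 0, -0.4], 0], [0, [0, 0, -0.8], 0], [0, [0, 0, -1.1], 0], [0, [0, 0, -1.1], 0], [0, [0, 0, -1.1], 0]]'

```text
t: 29.45
eef_pos: [0.5353, -0.2452, 0.0822]
tcp_rot: [0.001, 0.74, 0.673, 0.0]
wrist_force: [-2.7, 0.3, 13.6]
gripper_width: 0.0007
finger_force: 7.1
```

Call:
carry_out --plan '[[0, [0, 0, -0.3], 0], [0, [0, 0, -0.5], 0], [0, [0, 0, -0.5], 0], [0, [0, 0, 0.5], 0], [0, [0, 0, 1.5], 0], [0, [0, 0, 2.5], 0], [0, [0, 0, 3.5], 0], [0, [0, 0, 4.5], 0]]'

```text
t: 30.45
eef_pos: [0.5344, -0.2445, 0.0845]
tcp_rot: [0.0, 0.74, 0.672, -0.0]
wrist_force: [0.7, -2.1, 4.7]
gripper_width: 0.0005
finger_force: 2.3
```

Call:
carry_out --plan '[[0, [0, 0, 1], 0], [0, [0, 0, 2], 0], [0, [0, 0, 3], 0], [0, [0, 0, 3], 0]]'

```text
t: 30.95
eef_pos: [0.5338, -0.2436, 0.0867]
tcp_rot: [-0.001, 0.74, 0.672, 0.0]
wrist_force: [0.2, -0.7, 1.4]
gripper_width: 0.0004
finger_force: 1.1
```

Call:
carry_out --plan '[[0, [1, -1, 1], 0], [0, [1, -1, 2], 0], [0, [1, -1, 2], 0]]'

```text
t: 31.32
eef_pos: [0.5352, -0.2451, 0.0891]
tcp_rot: [-0.0, 0.74, 0.672, -0.0]
wrist_force: [-0.1, 0.6, 0.3]
gripper_width: 0.0007
finger_force: 0.0
```

The force went to zero after about 5 mm of rise, so it appears locked. Rising to check.

Call:
carry_out --plan '[[0, [0, 0, 3], 0], [0, [0, 0, 8], 0], [0, [0, 0, 20], 0], [0, [0, 0, 45], 0], [0, [0, 0, 80], 0], [0, [0, 0, 110], 0], [0, [0, 0, 110], 0]]'

```text
t: 32.2
eef_pos: [0.537, -0.2465, 0.2031]
tcp_rot: [0.003, 0.74, 0.672, 0.001]
wrist_force: [0.3, -1.0, -0.2]
gripper_width: 0.0001
finger_force: 0.0
```

```bash
python3 - <<'E'
from h import *
s=monitor.get_state();print(s['t'],s['eef_pos'],s['wrist_force'])
sc=save('scene','s7.png')[:,:,::-1]
for q in('pack','pack_top'):
    for r in cams.outline_of('scene',q)[:2]:
        m=r['mask'].astype(np.uint8);print(q,round(r['score'],2),np.round(r['location'],1),m.sum(),cv2.boundingRect(m))
c=cv2.resize(sc[260:380,180:310],(390,360),interpolation=3);d=cv2.resize(sc[180:260,300:390],(400,360),interpolation=3)
cv2.imwrite('pics/v7.png',np.hstack([c,d]))
E
```

```text
32.2 [ 0.53699003 -0.2464722   0.20311503] [ 0.34157819 -0.98595063 -0.17021063]
pack_top 0.91 [312.  248.9] 348 (238, 298, 28, 21)
```

View pics/v7.png

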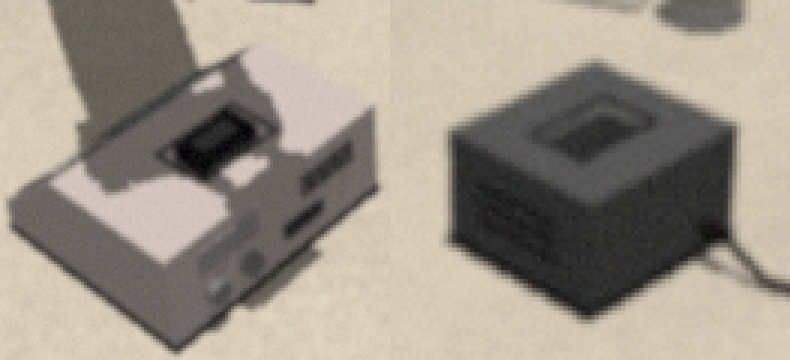

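The pack now sits low in the readout (its top begins at row 298, matching z of about 0.086), so it is locked. The charger's bay is empty and the robot is clear of everything. Handing in.

```bash
python3 -c "
from cell import order
print(order.sign_off())"
```

```text
the job is handed in; nothing more can be done
None
```

The battery pack is locked down in the readout and the charger's bay is empty. It took two presses: after the first, to 12 N, the pack popped back up, and the second, to about 15 N (last reading 13.6 N), locked it. I handed the job in at about 32 s; sign-off returned no verdict.

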